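# Move an accumulator bulb from the vise to the sprung test cradle and hold it down

### The arm

A 6-joint arm with a two-finger parallel gripper is mounted at the origin on a cart in front of the work surface, level with it; the furniture and walls round the work are solid. World frame = base frame: x ahead of the robot, y to its left, z up, the work surface at z = 0. Lengths are in m, angles in degrees, forces in N, time in s.
With the tool pointing down it reaches from about 0.25 to 0.775 m from the base axis. Payload 4 kg.
Tool frame: the origin (TCP) lies on the centre line of the jaws, within the pads' length; the fingertips stand 25 mm ahead of it and the grasp point (between the pads) lies 6 mm ahead of it (manip.nose_length is the distance from the TCP to the fingertips, in m); z points along the fingers, y is the line along which they close (so a half turn about z gives the same grasp; the last joint's range is limited). The gripper opens to 85 mm and grips with 20 to 120 N. Pads are 22 mm wide; open, the fingers measure 114 mm over their backs; the gripper's body (76 mm by 85 mm) begins 54 mm behind the grasp point. The pads swing forward as they close: fully open they stand 13 mm farther back than shut.
Start: joints at [68.463, 4.996, 78.535, -0, 96.463, -5.907], TCP at [0.148, 0.53, 0.256] pointing down, gripper open.
Joint ranges: [-177.83, 177.83], [-43.37, 116.18], [15.69, 146.23], [-61.86, 241.86], [9.47, 152.12], [-147.06, 147.06]. Speed limits (degrees/s): [159.86, 159.86, 180, 180, 180, 180].

### API

Orientations are given as a 3x3 rotation matrix whose columns are the frame's x, y, z axes.
In Python, from station import read_state, vision, ticket, nets, manip gives the robot as it stands.
- The arm moves only by the tool drive_tool, never from a script. Its argument "deltas" is a list of rows, each an object of numbers: "grip": the gripper's target within -1 to 1 (fully open at 1, half-way at 0, shut at -1); "tx", "ty", "tz": the shift along the tool's x, y, z in cm; "spin": the turn about the tool's z in degrees. A call has 1 to 20 rows; each row is the pose to reach, as a shift and turn from the pose commanded when the call began, along the tool's axes at that moment; what a row does not reach only later rows make up. A row lasts 1/10 s, in which the tool goes at most 50 mm and 8.59 degrees, less where a joint would pass 70% of its speed; a pose out of reach is approached as far as the arm can. A call with a gripper value outside its range is refused whole. The fingers move at their own pace and stop on an object; "newtons" is the grip in N (left out, the last holds). Time passes only in rows, so rows that repeat a pose let the fingers close. It gives the time, the measured TCP pose, the force, the opening and the grip force at its end, in the units of the state.
- read_state(): the state, without advancing time (a new reading comes with each control period).
- vision.get_image(name): name is "scene" or "top" or "wrist"; returns a dict with "pixels" (400x640x3 uint8, red, green, blue), "fx", "fy", "cx", "cy" (pixels), "k1" (the pictures are not rectified: a ray, as slopes to the right and down, at radius r is drawn at 1 + k1 r^2 times it, then the intrinsics apply), "xyz" and "attitude" of the camera in the world; the wrist camera has in their place "tool_from_camera" (4x4, takes a point from camera to tool coordinates, whose origin is the TCP and whose axes are the flange's). Camera axes: x right, y up, looking along -z (the intrinsics and any distortion apply to the point x, -y, -z); pixel columns grow to the right and rows downward; lengths in m; the calibration is good to about 2 mm. A picture is of the moment at which its call begins: read the wrist's pose just before it. There is no depth.
- ticket.finish_job(): hands the job in; it is judged then, once.
Trained networks look in the newest picture that a camera, given by its name, has taken for a name from the list of things; names that differ only in an ending like _2 or _b are one class to them, and where a whole thing is asked for, a point or a joint stands for the part that bears it (a point fixed in the world has none). Each returns a list of dicts, best first, with "conf" (0 to 1); they miss things now and then, are a little off and sometimes report something else, mostly with a low value. They report only what shows in the picture. A call takes as long as a camera call. They do not tell look-alikes from the thing itself.
- nets.silhouettes(camera, query): "mask" (400x640 bool, what is visible of it) and "rect" ([left, top, right, bottom] in pixels, round what is visible of it).
The state is a dict: "time": time; "qpos": joint angles; "qvel": joint speeds; "joint_efforts": joint torques, N m; "tcp_pos": TCP position; "orientation": TCP orientation; "ft_force": force on the tool from outside, world axes, zero at the start; "wrist_torque": the same for the moment, N m; "finger_gap": opening from 0.0 (shut) to 1.0 (fully open); "grasp_force": force on a finger pad.
Only numpy, scipy, OpenCV 4.12 (cv2) and the standard library are available. Lean on these libraries where they do the work, as an engineer would, in place of code of your own. Each camera call takes 0.05 s, during which the arm holds its last target. There are 200 camera calls.

### The job

Pull the vise's sliding jaw wide open, lift the finished metal bulb straight up out of the vise, and set it upright, neck up, in the sprung ring cradle. Then press the bulb down, pushing on the bulb and not on the ring, until the ring is down against its stop on the three posts, and finish while still gripping the bulb and holding it pressed fully down: do not let go. Leave the jaw open and the loose things lying around undisturbed.

Things in the scene. Friction and masses are not known exactly. Their poses are not given: they have to be found in the camera images.
- bulb: the finished part: a bare metal spherical pressure bulb shaped like a round flask, about 0.3 kg: ball 56 mm in diameter cut flat at the bottom (flat foot 25 mm in diameter), with a straight round neck 24 mm in diameter on top. 96 mm high in all; ball centre 25 mm above the foot; the neck is straight from 51 to 96 mm above the foot. Origin: centre of the flat foot; z up along the neck. It starts upright on the vise's bed, between the jaws.
- vise: the low grey bench vise, bolted down, 210 mm long (x) and 90 mm wide (y). Origin: underside, about mid-length. x runs along the slide, from the sliding jaw (-x, generally nearer the robot) to the fixed jaw (+x). Bed (where the bulb stands) 28 mm above the origin; fixed jaw face at x = +63.5 mm, its top 74 mm high; the bulb stands at x = +35 mm, y = 0. Both jaws are 66 mm wide.
- vise_jaw (a joint): opening of the vise's sliding jaw in m: 0 closed on the bulb, 0.045 fully open; grows as the jaw moves along the vise's -x. Slides freely but for about 4 N of friction, and stays where left. It carries a top lip 60 mm wide (underside 74, top 82 mm above the vise's underside) that overhangs the ball by 8 mm when closed, so the bulb cannot be lifted until the jaw is open.
- jaw_post (a point): centre of the top of the sliding jaw's pull post: an upright round steel post 18 mm in diameter, standing 39 mm above the jaw's carriage, its top 85 mm above the vise's underside; it moves with the jaw. Its axes are those of the vise. When closed the post is 83 mm from the bulb's axis and 28 mm from the jaw block behind it.
- cradle: the sprung ring cradle, bolted down: round grey base 108 mm in diameter, 12 mm thick, with three posts 17 mm in diameter whose tops stand 35.5 mm high, carrying a sprung steel ring. Origin: centre of the base's underside.
- cradle_ring (a joint): how far the cradle's ring is pressed down in m: 0 up (rest), 0.020 fully down against its stop, where the flat ring meets the tops of the three posts. The spring needs about 5.5 N to start (it carries the bulb's own weight without sinking) and about 12.5 N in all at the stop; it springs back when released.
- ring_top (a point): centre of the ring's mouth, level with the ring's flat top (61.5 mm above the cradle's underside at rest, 41.5 mm fully pressed); moves with the ring. The ring is 100 mm across outside, with a funnel-shaped seat open at the bottom, about 54 mm wide at the mouth and 30 mm at the bottom, 14.5 mm deep. Seated upright in it, the bulb's flat foot is about 14 mm below this point.
- cap: loose bystander: black plastic end cap 30 mm across, 18 mm high; origin at its underside. Not to be disturbed.
- pen: loose bystander: marker pen 135 mm long, 17 mm thick, origin at its underside, mid-length. Not to be disturbed.
- oil: loose bystander: the nearer of two squeeze oil bottles, 44 mm across, 146 mm high, standing; origin at its underside. Not to be disturbed.
Not all that is in view belongs to the job. Leave any orange look-alike of the bulb alone.

How it is judged (in metres and radians):
On the way, in this order (a step that is already met when the one before it is completed fails the run):
1. the jaw is open by more than 22 mm, the bulb still standing in the vise (value of joint vise_jaw above 0.022 m and distance of bulb from where it was at the start of the episode below 0.02 m and angle between bulb's own z axis and vertical below 0.15 rad), for 0.2 s.
2. the bulb is lifted clear of the vise by the fingers (height (world z) of bulb above 0.085 m and contact force between the fingers and bulb above 1 N and contact force between bulb and vise below 0.1 N and contact force between bulb and cradle below 0.1 N), for 0.1 s.
At the end, for the whole second after the job is handed in: Fingers still grip the bulb (over 2 N) and press it (over 6 N) in the cradle: ring over 17 of 20 mm down, bulb within 5 mm of the ring centre, 0.12 rad of upright, foot over 10 mm below the ring top; robot not touching the cradle; jaw open over 22 mm (value of joint cradle_ring above 0.017 m and horizontal distance between bulb and ring_top below 0.005 m and z of bulb in the frame of ring_top below -0.01 m and angle between bulb's own z axis and vertical below 0.12 rad and height (world z) of bulb below 0.06 m and contact force between the fingers and bulb above 2 N and contact force between bulb and cradle above 6 N and contact force between the arm and cradle below 0.5 N and value of joint vise_jaw above 0.022 m); the arm keeps its last pose, push and grip.
It fails at once if a loose bystander is moved more than 25 mm (distance of any of cap, pen, oil from where it was at the start of the episode above 0.025 m).
It also fails if it takes over 50 s, if anything falls off the work surface, if the arm or the gripper's body presses on something with over 40 N, if the wrist force passes 120 N, or if a joint passes its speed limit or range.

## Working session

There is one attempt and no reset: what is moved stays moved. The work goes in short steps, Python scripts to look and compute and a tool call to move; the robot and the scene stay as the last step left them, time stands still between calls to the robot, and variables do not carry over. Pictures are saved under pics/ and viewed, at most 10 in all, crops included, and the job is handed in when it is done.

Besides the shell and the picture viewer there is one more tool, called as name([rows], argument=value, ...), one row to a line, values as JSON. drive_tool: Moves the arm, as the interface text tells. Its arguments: {"type":"object","properties":{"deltas":{"type":"array"},"newtons":{"type":"number"}},"required":["deltas"]}

```bash
mkdir -p pics; ls
python3 - <<'E'
from station import read_state, vision, nets, manip
import cv2, numpy as np
s=read_state(); print(s['time'],s['tcp_pos'],s['orientation'],manip.nose_length)
ims={n:vision.get_image(n) for n in("scene","top")}
for n,i in ims.items():
    print(n,{k:np.round(v,4).tolist() for k,v in i.items() if k!='pixels'})
    cv2.imwrite(f'pics/{n}.png',cv2.cvtColor(i['pixels'],cv2.COLOR_RGB2BGR))
    for q in("bulb","vise","jaw_post","cradle","ring_top","cap","pen","oil"):
        print(q,[(round(d['conf'],2),d['rect']) for d in nets.silhouettes(n,q)][:3])
E
```

```text
pics
0.0 [0.14801029 0.52922834 0.25510357] [[-9.63013962e-01  2.69450109e-01 -8.65319564e-04]
 [ 2.69451378e-01  9.63011597e-01 -2.14918901e-03]
 [ 2.54213564e-04 -2.30286057e-03 -9.99997316e-01]] 0.025
scene {'fx': 446.2764, 'fy': 446.2764, 'cx': 314.6251, 'cy': 198.9079, 'k1': 0.015, 'xyz': [-0.0629, 0.4823, 0.5052], 'attitude': [[-0.5812, 0.3835, -0.7178], [-0.8137, -0.2893, 0.5042], [-0.0143, 0.8771, 0.4802]]}
bulb [(0.97, [344.2, 167.2, 362.5, 212.6]), (0.82, [378.3, 151.4, 399.0, 195.3]), (0.23, [349.3, 190.2, 393.0, 232.5])]
vise [(0.58, [325.0, 178.7, 414.2, 264.8]), (0.49, [261.6, 209.5, 299.0, 236.3]), (0.34, [350.4, 188.6, 393.6, 232.0])]
jaw_post [(0.79, [350.0, 189.0, 393.3, 232.7]), (0.28, [292.6, 135.6, 314.7, 187.1])]
cradle [(0.61, [202.3, 228.6, 266.0, 285.8])]
ring_top [(0.85, [201.6, 226.2, 259.1, 263.1])]
cap [(0.78, [324.2, 260.9, 340.3, 277.8])]
pen [(0.65, [262.9, 212.6, 298.6, 239.4])]
oil [(0.9, [294.6, 142.0, 314.3, 188.9])]
top {'fx': 398.2531, 'fy': 398.2531, 'cx': 320.0028, 'cy': 205.6143, 'k1': -0.0382, 'xyz': [0.4663, 0.031, 0.9259], 'attitude': [[0.0232, 0.9833, -0.1802], [-0.9997, 0.0245, 0.0052], [0.0095, 0.1801, 0.9836]]}
bulb [(0.7, [410.7, 207.7, 437.8, 230.9]), (0.58, [346.3, 224.7, 370.8, 247.3])]
vise [(0.91, [329.3, 208.4, 378.3, 310.9]), (0.38, [353.9, 139.6, 374.4, 170.8])]
jaw_post [(0.72, [334.7, 246.7, 370.6, 286.0])]
cradle [(0.86, [207.9, 211.1, 259.1, 258.2])]
ring_top [(0.6, [208.8, 212.5, 255.7, 255.9])]
cap [(0.68, [211.1, 210.0, 254.3, 254.8]), (0.52, [286.4, 277.2, 296.2, 296.0])]
pen [(0.81, [291.8, 179.3, 302.8, 234.9]), (0.74, [208.9, 207.6, 256.3, 251.6])]
oil [(0.88, [352.3, 140.4, 375.1, 169.9]), (0.35, [285.8, 278.0, 295.4, 292.5])]
```

View pics/scene.png

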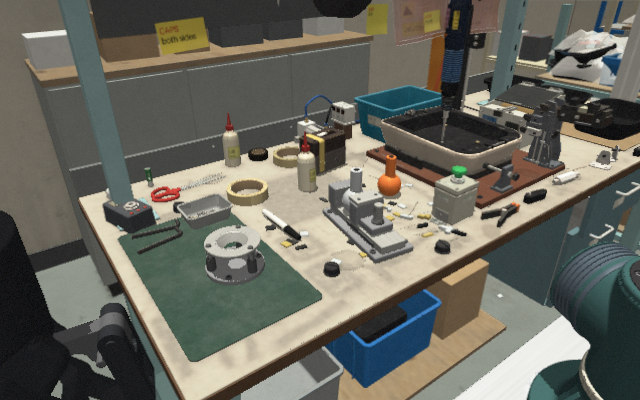

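View pics/top.png

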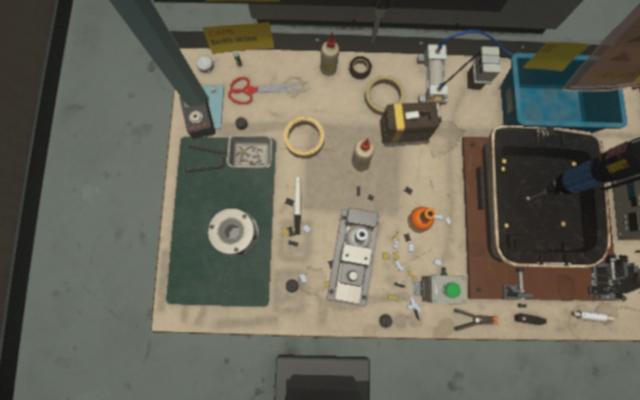

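The scene view shows the real bulb in the vise at about (353,190), the orange decoy at (390,180), the cradle at (233,250), the pen at (285,227) and a cap at (332,269). The top view shows the bulb at (361,236), the post at (352,275), the ring at (233,230), caps at (292,285) and (386,320), and the oil bottle at (363,152).

```bash
cat > h.py <<'E'
import numpy as np, cv2
from station import read_state, vision, nets
def cam(i,s=None):
    """camera position & rotation (world)"""
    if 'xyz' in i: return np.array(i['xyz']),np.array(i['attitude'])
    T=np.array(i['tool_from_camera']);R=np.array(s['orientation'])
    return R@T[:3,3]+s['tcp_pos'],R@T[:3,:3]
def KD(i): return np.array([[i['fx'],0,i['cx']],[0,i['fy'],i['cy']],[0,0,1]]),np.array([i['k1'],0,0,0,0.])
def ray(i,uv,s=None):
    K,D=KD(i); p,R=cam(i,s)
    n=cv2.undistortPoints(np.array(uv,float).reshape(-1,1,2),K,D).reshape(-1,2)
    return p,(R@np.c_[n[:,0],-n[:,1],-np.ones(len(n))].T).T
def onz(i,uv,z,s=None):
    p,d=ray(i,uv,s); return p+d*((z-p[2])/d[:,2])[:,None]
def proj(i,X,s=None):
    K,D=KD(i); p,R=cam(i,s); c=(np.atleast_2d(X)-p)@R*[1,-1,-1]
    return cv2.projectPoints(c,np.zeros(3),np.zeros(3),K,D)[0].reshape(-1,2)
def save(i,name,box=None,k=1):
    a=cv2.cvtColor(i['pixels'],cv2.COLOR_RGB2BGR)
    if box: a=a[box[1]:box[3],box[0]:box[2]]
    cv2.imwrite(f'pics/{name}.png',cv2.resize(a,None,fx=k,fy=k,interpolation=cv2.INTER_CUBIC))
E
python3 - <<'E'
from h import *
t=vision.get_image('top')
save(t,'topc',(190,190,440,340),3.2)
for q,z in(("bulb",.05),("vise",.03),("jaw_post",.06),("cradle",.0),("ring_top",.0615),("cap",.01),("pen",.01),("oil",.07)):
    for d in nets.silhouettes('top',q)[:2]:
        m=d['mask'];ys,xs=np.nonzero(m)
        c,(w,h),a=cv2.minAreaRect(np.c_[xs,ys].astype(np.float32))
        print(q,round(d['conf'],2),np.round(onz(t,c,z),3)[0],'px',np.round(c,1),np.round((w,h,a),1))
E
```

```text
bulb 0.75 [ 0.562 -0.058  0.05 ] px [357.7 235.3] [25.8 21.   9.5]
bulb 0.65 [ 0.603 -0.201  0.05 ] px [421.5 218.5] [23. 25. 90.]
vise 0.76 [ 0.518 -0.05   0.03 ] px [352.9 255.9] [39.5 95.   9.8]
jaw_post 0.6 [ 0.497 -0.048  0.06 ] px [353.  264.8] [30.8 37.3  9. ]
ring_top 0.8 [0.564 0.219 0.062] px [231. 231.] [44. 44. 90.]
cap 0.6 [0.45  0.085 0.01 ] px [292.3 285.3] [12.  12.7 45. ]
pen 0.56 [0.632 0.079 0.01 ] px [297.5 206. ] [56.  7. 90.]
pen 0.56 [ 0.765 -0.07   0.01 ] px [361.5 153. ] [30. 21. 90.]
oil 0.93 [ 0.745 -0.065  0.07 ] px [362. 153.] [30. 20. 90.]
```

View pics/topc.png

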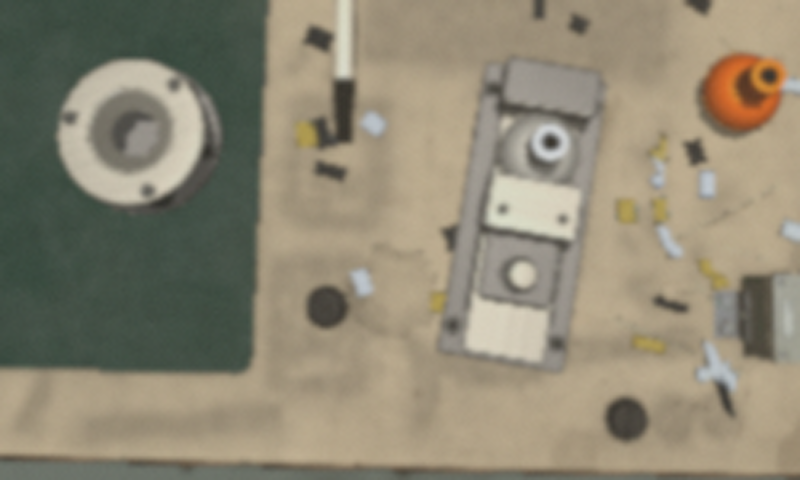

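Crop: neck top at (549,141), post top at (522,274), ring centre at (131,133), cap at (326,306), pen tip at (343,140). Fixed jaw is up (+x).

Run:
```python
from h import *
t=vision.get_image('top')
f=lambda u,v,z: onz(t,(u/3.2+190-.35,v/3.2+190-.35),z)[0]
n=f(549,141,.124);p=f(522,274,.085);r=f(131,133,.0615)
print('neck',n,'post',p,'d',np.linalg.norm((n-p)[:2]),'ring',r, 'ring w',f(58,133,.0615)-f(206,133,.0615))
d=n-p;print('yaw vise',np.degrees(np.arctan2(d[1],d[0])))
# vise edges on base: left edge (445,345)->(487,65) 
for a,b,z in(((438,350),(487,65),.02),((563,368),(603,75),.02)):
    e=f(*b,z)-f(*a,z);print(np.degrees(np.arctan2(e[1],e[0])),np.linalg.norm(e),f(*a,z))
s=read_state(); 
i=vision.get_image('scene')
for nm,X in(('neck',n),('post',p),('ring',r)): print(nm,proj(i,X))
save(i,'scn',(190,130,410,295),3.6)
```

```text
neck [ 0.55746576 -0.0579302   0.124     ] post [ 0.474459  -0.0451188  0.085    ] d 0.08398960801525995 ring [0.56305553 0.22009916 0.0615    ] ring w [-0.00256491  0.10101382  0.        ]
yaw vise -8.773896644229689
-8.815245037768877 0.20406891234130325 [0.42164218 0.00687577 0.02      ]
-7.759061576094242 0.20867286956310338 [ 0.41128539 -0.08011048  0.02      ]
neck [[356.51500714 169.23608743]]
post [[378.91640744 204.0696943 ]]
ring [[233.668726   240.07238274]]
```

View pics/scn.png

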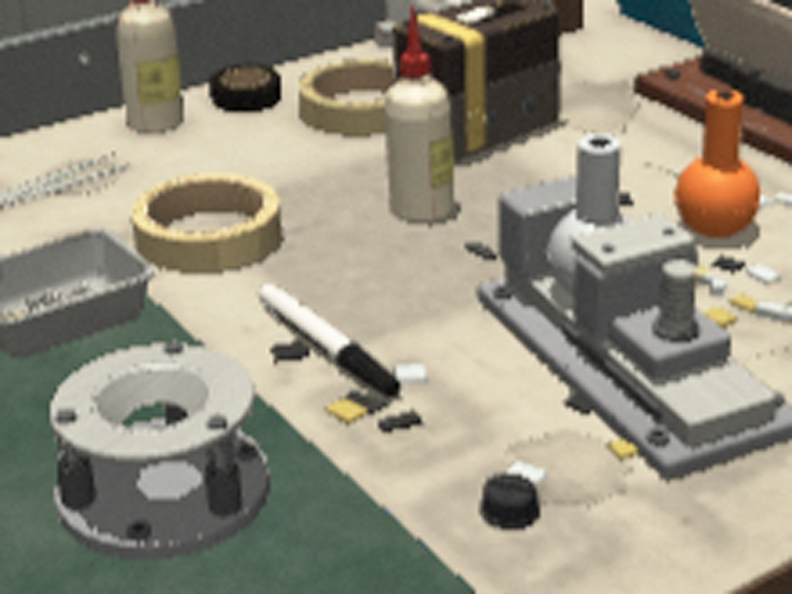

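```bash
cat >> h.py <<'E'
def delta(target,yaw=None):
    """cm in tool axes to a world TCP target; spin to bring the tool's y axis to world yaw (deg)"""
    s=read_state();R=np.array(s['orientation']);d=R.T@(np.array(target)-s['tcp_pos'])*100
    cur=np.degrees(np.arctan2(R[1,1],R[0,1]))
    print('d cm',np.round(d,2),'spin',None if yaw is None else np.round(cur-yaw,2),'t',s['time'])
E
python3 - <<'E'
from h import *
delta([.474,-.045,.20],81.2)
w=vision.get_image('wrist');print(np.round(w['tool_from_camera'],3),w['fx'],w['k1'])
E
```

```text
d cm [-46.86 -46.57   5.63] spin -6.83 t 1.45
[[ 0.001  0.963  0.269  0.069]
 [ 1.    -0.001  0.     0.   ]
 [ 0.001  0.269 -0.963 -0.118]
 [ 0.     0.     0.     1.   ]] 339.102913508351 -0.06417222602280628
```

drive_tool([
  {"tx": -3, "ty": -3, "tz": 0, "spin": 0},
  {"tx": -6.5, "ty": -6.5, "tz": 0, "spin": -1},
  {"tx": -10, "ty": -10, "tz": 0, "spin": -2},
  {"tx": -13.5, "ty": -13.5, "tz": 0, "spin": -3},
  {"tx": -17, "ty": -17, "tz": 0, "spin": -4},
  {"tx": -20.5, "ty": -20.5, "tz": 0, "spin": -5},
  {"tx": -24, "ty": -24, "tz": 0.5, "spin": -6},
  {"tx": -27.5, "ty": -27.5, "tz": 1, "spin": -6.8},
  {"tx": -31, "ty": -31, "tz": 2, "spin": -6.8},
  {"tx": -34.5, "ty": -34.5, "tz": 3, "spin": -6.8},
  {"tx": -38, "ty": -38, "tz": 4, "spin": -6.8},
  {"tx": -41.5, "ty": -41.5, "tz": 5, "spin": -6.8},
  {"tx": -44.5, "ty": -44.5, "tz": 5.6, "spin": -6.8},
  {"tx": -46.9, "ty": -46.6, "tz": 5.6, "spin": -6.8},
  {"tx": -46.9, "ty": -46.6, "tz": 5.6, "spin": -6.8},
  {"tx": -46.9, "ty": -46.6, "tz": 5.6, "spin": -6.8},
  {"tx": -46.9, "ty": -46.6, "tz": 5.6, "spin": -6.8},
])

```text
invalid input
```

Run:
```python
from h import *
s=read_state();w=vision.get_image('wrist');print(s['time'],s['tcp_pos'],s['ft_force'])
save(w,'w1',None,1.25)
for n,X in(('neck',[.5575,-.0579,.124]),('post',[.4745,-.0451,.085])): print(n,proj(w,X,s)*1.25)
delta([.4745,-.0451,.079],81.2)
```

```text
1.5 [0.14820001 0.52967943 0.25632551] [-0.04041082  0.12098351 -0.63329802]
neck [[ 13.18746056 699.65751205]]
post [[-5.74533078e-01  6.28173557e+02]]
d cm [-46.91 -46.56  17.73] spin -6.83 t 1.55
```

View pics/w1.png

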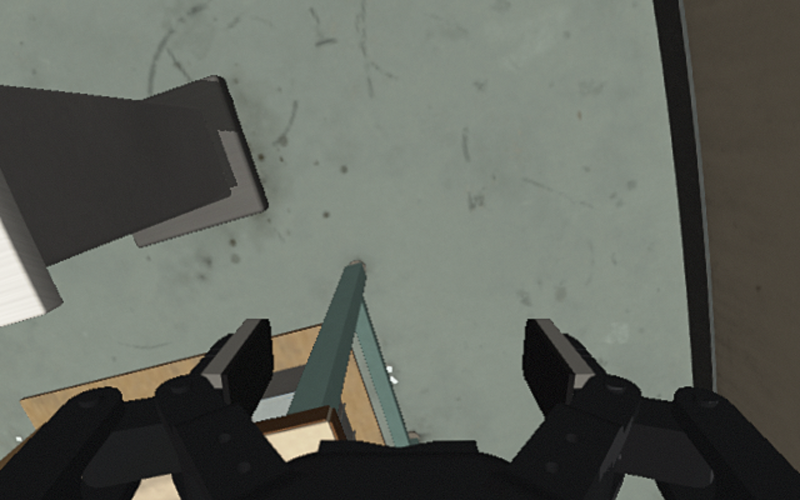

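The move was refused, so the picture still shows only the floor and the open fingers at the start pose. I'll include `grip` in every row.

drive_tool([
  {"grip": 1, "tx": -3, "ty": -3, "tz": 0, "spin": 0},
  {"grip": 1, "tx": -6.5, "ty": -6.5, "tz": 0, "spin": -1},
  {"grip": 1, "tx": -10, "ty": -10, "tz": 0, "spin": -2},
  {"grip": 1, "tx": -13.5, "ty": -13.5, "tz": 0, "spin": -3},
  {"grip": 1, "tx": -17, "ty": -17, "tz": 0, "spin": -4},
  {"grip": 1, "tx": -20.5, "ty": -20.5, "tz": 0, "spin": -5},
  {"grip": 1, "tx": -24, "ty": -24, "tz": 0.5, "spin": -6},
  {"grip": 1, "tx": -27.5, "ty": -27.5, "tz": 1, "spin": -6.8},
  {"grip": 1, "tx": -31, "ty": -31, "tz": 2, "spin": -6.8},
  {"grip": 1, "tx": -34.5, "ty": -34.5, "tz": 3, "spin": -6.8},
  {"grip": 1, "tx": -38, "ty": -38, "tz": 4, "spin": -6.8},
  {"grip": 1, "tx": -41.5, "ty": -41.5, "tz": 5, "spin": -6.8},
  {"grip": 1, "tx": -44.5, "ty": -44.5, "tz": 5.6, "spin": -6.8},
  {"grip": 1, "tx": -46.9, "ty": -46.6, "tz": 5.6, "spin": -6.8},
  {"grip": 1, "tx": -46.9, "ty": -46.6, "tz": 5.6, "spin": -6.8},
  {"grip": 1, "tx": -46.9, "ty": -46.6, "tz": 5.6, "spin": -6.8},
  {"grip": 1, "tx": -46.9, "ty": -46.6, "tz": 5.6, "spin": -6.8},
], newtons=40)

```text
time: 3.25
tcp_pos: [0.4739, -0.0446, 0.2004]
orientation: [[-0.988, 0.153, -0.0], [0.153, 0.988, 0.001], [0.0, 0.001, -1.0]]
ft_force: [-0.5, -0.7, -0.6]
finger_gap: 0.999
grasp_force: 0.0
```

Run:
```python
from h import *
s=read_state();w=vision.get_image('wrist');print(s['time'],s['tcp_pos'])
save(w,'w2',None,1.25)
for n,X in(('neck',[.5575,-.0579,.124]),('post',[.4745,-.0451,.085])): print(n,proj(w,X,s)*1.25)
delta([.4745,-.0451,.079],81.2)
```

```text
3.25 [ 0.47391258 -0.0446054   0.20042864]
neck [[396.33894004 427.73126917]]
post [[396.44582926 259.43685677]]
d cm [-0.06 -0.06 12.16] spin 0.06 t 3.3
```

View pics/w2.png

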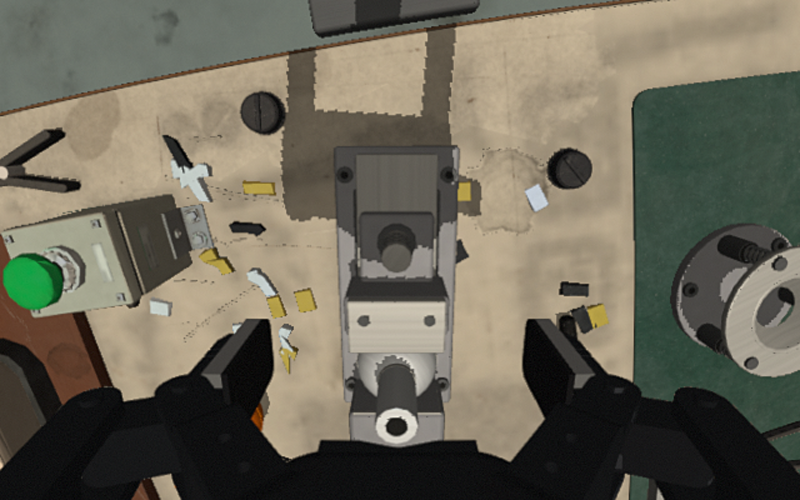

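Post top at (396,257) and neck top at (396,427) in the picture, both within about 1 mm of my projections. Descending and gripping the post.

drive_tool([
  {"grip": 1, "tx": 0, "ty": 0, "tz": 3, "spin": 0},
  {"grip": 1, "tx": 0, "ty": 0, "tz": 7, "spin": 0},
  {"grip": 1, "tx": 0, "ty": 0, "tz": 10.5, "spin": 0},
  {"grip": 1, "tx": 0, "ty": 0, "tz": 12.1, "spin": 0},
  {"grip": 0.3, "tx": 0, "ty": 0, "tz": 12.1, "spin": 0},
  {"grip": -0.3, "tx": 0, "ty": 0, "tz": 12.1, "spin": 0},
  {"grip": -1, "tx": 0, "ty": 0, "tz": 12.1, "spin": 0},
  {"grip": -1, "tx": 0, "ty": 0, "tz": 12.1, "spin": 0},
  {"grip": -1, "tx": 0, "ty": 0, "tz": 12.1, "spin": 0},
  {"grip": -1, "tx": 0, "ty": 0, "tz": 12.1, "spin": 0},
  {"grip": -1, "tx": 0, "ty": 0, "tz": 12.1, "spin": 0},
  {"grip": -1, "tx": 0, "ty": 0, "tz": 12.1, "spin": 0},
], newtons=40)

```text
time: 4.5
tcp_pos: [0.4752, -0.0457, 0.0809]
orientation: [[-0.988, 0.154, 0.003], [0.154, 0.988, -0.0], [-0.003, -0.0, -1.0]]
ft_force: [-1.1, 0.4, 6.8]
finger_gap: 0.194
grasp_force: 39.3
```

drive_tool([
  {"grip": -1, "tx": 0.5, "ty": 0, "tz": -0.1, "spin": 0},
  {"grip": -1, "tx": 1.2, "ty": 0, "tz": -0.1, "spin": 0},
  {"grip": -1, "tx": 2, "ty": 0, "tz": -0.1, "spin": 0},
  {"grip": -1, "tx": 2.8, "ty": 0, "tz": -0.1, "spin": 0},
  {"grip": -1, "tx": 3.5, "ty": 0, "tz": -0.1, "spin": 0},
  {"grip": -1, "tx": 4.1, "ty": 0, "tz": -0.1, "spin": 0},
  {"grip": -1, "tx": 4.4, "ty": 0, "tz": -0.1, "spin": 0},
  {"grip": -1, "tx": 4.4, "ty": 0, "tz": -0.1, "spin": 0},
  {"grip": -1, "tx": 4.4, "ty": 0, "tz": -0.1, "spin": 0},
])

```text
time: 5.4
tcp_pos: [0.4315, -0.0389, 0.081]
orientation: [[-0.988, 0.154, 0.002], [0.154, 0.988, -0.001], [-0.002, -0.0, -1.0]]
ft_force: [3.6, -0.9, 2.2]
finger_gap: 0.201
grasp_force: 39.8
```

drive_tool([
  {"grip": -0.3, "tx": 0, "ty": 0, "tz": 0, "spin": 0},
  {"grip": 0.3, "tx": 0, "ty": 0, "tz": 0, "spin": 0},
  {"grip": 1, "tx": 0, "ty": 0, "tz": 0, "spin": 0},
  {"grip": 1, "tx": 0, "ty": 0, "tz": 0, "spin": 0},
  {"grip": 1, "tx": 0, "ty": 0, "tz": 0, "spin": 0},
  {"grip": 1, "tx": 0, "ty": 0, "tz": -2, "spin": 0},
  {"grip": 1, "tx": 0, "ty": 0, "tz": -6, "spin": 0},
  {"grip": 1, "tx": 0, "ty": 0, "tz": -10, "spin": 0},
  {"grip": 1, "tx": 0, "ty": 0, "tz": -13, "spin": 0},
  {"grip": 1, "tx": -3, "ty": 0, "tz": -15, "spin": 0},
  {"grip": 1, "tx": -6, "ty": 0, "tz": -15, "spin": 0},
  {"grip": 1, "tx": -8, "ty": 0, "tz": -15, "spin": 0},
  {"grip": 1, "tx": -8, "ty": 0, "tz": -15, "spin": 0},
  {"grip": 1, "tx": -8, "ty": 0, "tz": -15, "spin": 0},
])

```text
time: 6.8
tcp_pos: [0.5094, -0.0509, 0.2297]
orientation: [[-0.988, 0.153, -0.002], [0.153, 0.988, 0.001], [0.002, 0.0, -1.0]]
ft_force: [0.4, 0.3, 0.1]
finger_gap: 0.998
grasp_force: 0.0
```

Run:
```python
from h import *
s=read_state();w=vision.get_image('wrist');print(s['time'],s['tcp_pos'])
save(w,'w3',None,1.25)
for n,X in(('neck',[.5575,-.0579,.124]),('post',[.4305,-.0383,.085]),('ring',[.563,.220,.0615])): print(n,proj(w,X,s)*1.25)
delta([.5575,-.0579,.028+.079+.006],81.2)
```

```text
6.8 [ 0.50936819 -0.05086899  0.22965624]
neck [[397.92267167 343.46956315]]
post [[397.85440181 115.66311163]]
ring [[769.53260399 253.39940797]]
d cm [-4.91  0.04 11.67] spin -0.03 t 6.85
```

View pics/w3.png

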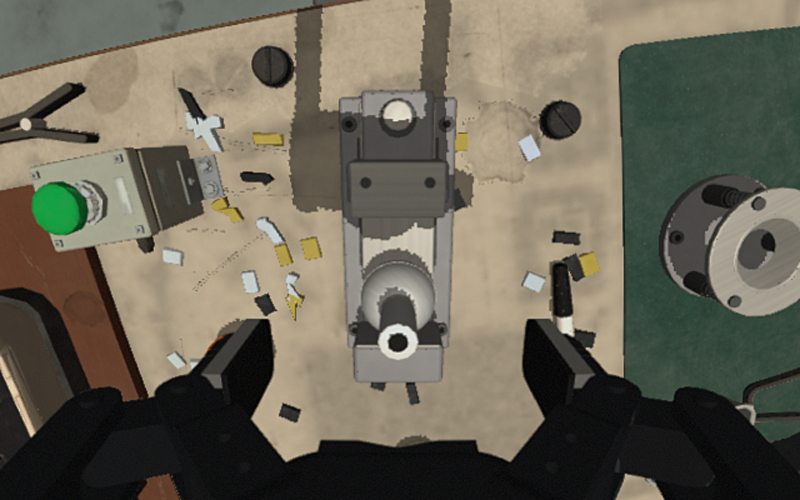

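The jaw is fully open (post at (398,111)) and the bulb still stands with its neck at (398,342). Descending to grip the neck.

drive_tool([
  {"grip": 1, "tx": -2.5, "ty": 0, "tz": 2, "spin": 0},
  {"grip": 1, "tx": -4.9, "ty": 0, "tz": 4, "spin": 0},
  {"grip": 1, "tx": -4.9, "ty": 0, "tz": 7.5, "spin": 0},
  {"grip": 1, "tx": -4.9, "ty": 0, "tz": 10.5, "spin": 0},
  {"grip": 1, "tx": -4.9, "ty": 0, "tz": 11.7, "spin": 0},
  {"grip": 0.3, "tx": -4.9, "ty": 0, "tz": 11.7, "spin": 0},
  {"grip": -0.2, "tx": -4.9, "ty": 0, "tz": 11.7, "spin": 0},
  {"grip": -0.4, "tx": -4.9, "ty": 0, "tz": 11.7, "spin": 0},
  {"grip": -1, "tx": -4.9, "ty": 0, "tz": 11.7, "spin": 0},
  {"grip": -1, "tx": -4.9, "ty": 0, "tz": 11.7, "spin": 0},
  {"grip": -1, "tx": -4.9, "ty": 0, "tz": 11.7, "spin": 0},
  {"grip": -1, "tx": -4.9, "ty": 0, "tz": 11.7, "spin": 0},
  {"grip": -1, "tx": -4.9, "ty": 0, "tz": 11.7, "spin": 0},
], newtons=80)

```text
time: 8.15
tcp_pos: [0.5595, -0.0587, 0.1156]
orientation: [[-0.988, 0.153, 0.004], [0.153, 0.988, -0.001], [-0.004, 0.0, -1.0]]
ft_force: [-0.0, -0.4, 5.9]
finger_gap: 0.259
grasp_force: 78.2
```

drive_tool([
  {"grip": -1, "tx": 0, "ty": 0, "tz": -1, "spin": 0},
  {"grip": -1, "tx": 0, "ty": 0, "tz": -3, "spin": 0},
  {"grip": -1, "tx": 0, "ty": 0, "tz": -5.5, "spin": 0},
  {"grip": -1, "tx": 0, "ty": 0, "tz": -8, "spin": 0},
  {"grip": -1, "tx": 0, "ty": 0, "tz": -10.5, "spin": 0},
  {"grip": -1, "tx": 0, "ty": 0, "tz": -12, "spin": 0},
  {"grip": -1, "tx": 0, "ty": 0, "tz": -12, "spin": 0},
  {"grip": -1, "tx": 0, "ty": 2, "tz": -12, "spin": 0},
  {"grip": -1, "tx": 1, "ty": 5, "tz": -12, "spin": 0},
  {"grip": -1, "tx": 2, "ty": 8, "tz": -12, "spin": 0},
  {"grip": -1, "tx": 3, "ty": 11, "tz": -12, "spin": 0},
  {"grip": -1, "tx": 4, "ty": 14, "tz": -12, "spin": 0},
  {"grip": -1, "tx": 5, "ty": 17, "tz": -12, "spin": 0},
  {"grip": -1, "tx": 6, "ty": 19, "tz": -12, "spin": 0},
  {"grip": -1, "tx": 6, "ty": 20, "tz": -12, "spin": 0},
  {"grip": -1, "tx": 6, "ty": 20, "tz": -12, "spin": 0},
  {"grip": -1, "tx": 6, "ty": 20, "tz": -12, "spin": 0},
  {"grip": -1, "tx": 6, "ty": 20, "tz": -12, "spin": 0},
])

```text
time: 9.95
tcp_pos: [0.53, 0.1471, 0.2328]
orientation: [[-0.988, 0.155, -0.001], [0.155, 0.988, -0.001], [0.001, -0.001, -1.0]]
ft_force: [0.4, 0.1, -2.9]
finger_gap: 0.263
grasp_force: 78.6
```

Run:
```python
from h import *
s=read_state();w=vision.get_image('wrist');print(s['time'],s['tcp_pos'],s['ft_force'],s['finger_gap'])
save(w,'w4',None,1.25)
print('ring',proj(w,[.563,.220,.0615],s)*1.25)
for d in nets.silhouettes('wrist','ring_top')[:2]: print(d['conf'],np.array(d['rect'])*1.25)
tp=np.array(s['tcp_pos'])
print('necktop if centred',proj(w,tp+[0,0,.0084],s)*1.25)
delta([.563,.220,.2],81.2)
```

```text
9.95 [0.52995409 0.14714444 0.2328075 ] [ 0.42393962  0.12420663 -2.91717196] 0.2632501839356195
ring [[505.13752367 265.06841753]]
0.77 [443.75  196.625 573.    328.75 ]
necktop if centred [[396.79453315 377.59031172]]
d cm [-2.13  7.7   3.32] spin -0.13 t 10.05
```

View pics/w4.png

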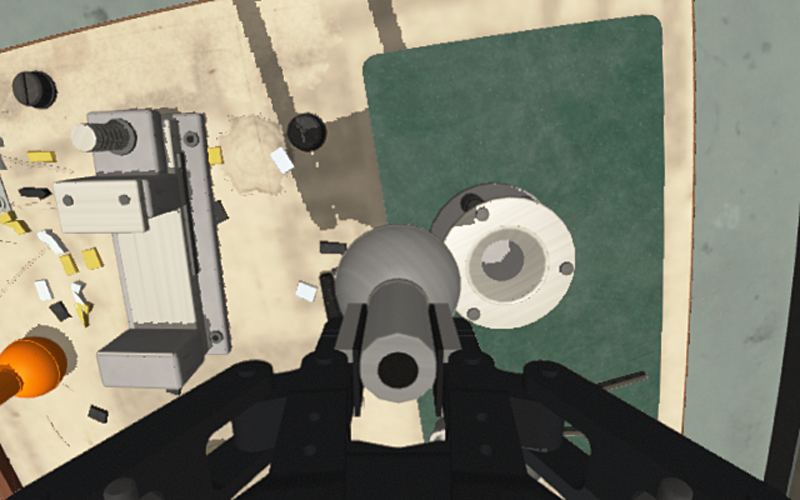

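```bash
cat > ring.py <<'E'
from h import *
from scipy.optimize import least_squares
def ringfit(i,s,box,z=.0615,r=.05):
    g=cv2.cvtColor(i['pixels'],cv2.COLOR_RGB2HSV); m=np.zeros(g.shape[:2],np.uint8)
    x0,y0,x1,y1=box; m[y0:y1,x0:x1]=((g[...,2]>130)&(g[...,1]<60))[y0:y1,x0:x1]
    c=max(cv2.findContours(m,cv2.RETR_EXTERNAL,cv2.CHAIN_APPROX_NONE)[0],key=cv2.contourArea)
    c=cv2.convexHull(c).reshape(-1,2)
    P=onz(i,c,z,s)[:,:2]
    f=least_squares(lambda q:np.hypot(*(P-q[:2]).T)-q[2],[*P.mean(0),r],loss='soft_l1',f_scale=.001)
    return f.x,np.abs(f.fun).mean(),len(P)
E
python3 - <<'E'
from ring import *
s=read_state();w=vision.get_image('wrist')
print('wrist',ringfit(w,s,(345,150,470,270)),s['tcp_pos'])
t=vision.get_image('top');print('top',ringfit(t,None,(200,205,262,262)))
i=vision.get_image('scene');print('scene',ringfit(i,None,(195,220,268,268)))
# bulb in hand: neck-top centre and ball sides, wrist view
tp=np.array(s['tcp_pos'])
print('necktop at',onz(w,(399.5/1.25,369.5/1.25),tp[2]+.0084,s)[0]-tp)
print('ball centre px',proj(w,tp+[-.002,0,-.0626],s)*1.25)
E
```

```text
wrist (array([0.56344597, 0.22125086, 0.04954898]), np.float64(0.0006361827276834527), 37) [0.52998992 0.14724811 0.23318227]Traceback (most recent call last):
  File "<stdin>", line 4, in <module>
  File "ring.py", line 6, in ringfit
    c=max(cv2.findContours(m,cv2.RETR_EXTERNAL,cv2.CHAIN_APPROX_NONE)[0],key=cv2.contourArea)
ValueError: max() iterable argument is empty
```

Run:
```python
from h import *
s=read_state();w=vision.get_image('wrist')
tp=np.array(s['tcp_pos'])
print('necktop at',onz(w,(399.5/1.25,369.5/1.25),tp[2]+.0084,s)[0]-tp)
b=tp+[-.002,0.0003,-.0626]; print('ball centre px',proj(w,b,s)*1.25)
g=cv2.cvtColor(w['pixels'],cv2.COLOR_RGB2HSV)
R=np.array(s['orientation'])
for lab,o in(('l',[0,-.028,0]),('r',[0,.028,0]),('up',[.028,0,0])): print(lab,proj(w,b+R@o,s)*1.25)
delta(np.array([.5634,.2211,0])+[.002,0,.061+.09+.0156],81.2)
```

```text
necktop at [-0.00255211  0.00119094  0.0084    ]
ball centre px [[397.10596124 287.04176281]]
l [[335.22981229 286.95140367]]
r [[458.9920202  287.03674606]]
up [[397.12435449 226.33260353]]
d cm [-2.37  7.8   6.68] spin -0.09 t 10.2
```

Ring fit by wrist camera: (0.5634, 0.2213) with radius 49.5 mm (true 50). The bulb hangs upright, about 2 mm toward -x of the TCP. Moving over the ring.

drive_tool([
  {"grip": -1, "tx": -0.6, "ty": 2, "tz": 0, "spin": 0},
  {"grip": -1, "tx": -1.5, "ty": 4.5, "tz": 0, "spin": 0},
  {"grip": -1, "tx": -2.1, "ty": 6.7, "tz": 0, "spin": 0},
  {"grip": -1, "tx": -2.4, "ty": 7.75, "tz": 0, "spin": 0},
  {"grip": -1, "tx": -2.4, "ty": 7.75, "tz": 2, "spin": 0},
  {"grip": -1, "tx": -2.4, "ty": 7.75, "tz": 4.5, "spin": 0},
  {"grip": -1, "tx": -2.4, "ty": 7.75, "tz": 6.2, "spin": 0},
  {"grip": -1, "tx": -2.4, "ty": 7.75, "tz": 6.8, "spin": 0},
  {"grip": -1, "tx": -2.4, "ty": 7.75, "tz": 6.8, "spin": 0},
  {"grip": -1, "tx": -2.4, "ty": 7.75, "tz": 6.8, "spin": 0},
  {"grip": -1, "tx": -2.4, "ty": 7.75, "tz": 6.8, "spin": 0},
], newtons=80)

```text
time: 11.3
tcp_pos: [0.5661, 0.2213, 0.1672]
orientation: [[-0.988, 0.154, 0.003], [0.154, 0.988, 0.001], [-0.003, 0.001, -1.0]]
ft_force: [-0.2, 0.4, -3.2]
finger_gap: 0.258
grasp_force: 79.0
```

Run:
```python
from h import *
s=read_state();w=vision.get_image('wrist');print(s['time'],s['tcp_pos'])
save(w,'w5',None,1.25)
tp=np.array(s['tcp_pos']);b=tp+[-.0022,.0006,0]
c=np.array([[.5634,.2212,.0615]]);a=np.radians(np.arange(0,360,45))
print('ring ext',(proj(w,c+.05*np.c_[np.cos(a),np.sin(a),0*a],s)*1.25).round())
delta([.5656,.2206,.135],81.2)
```

```text
11.3 [0.56613784 0.22133151 0.16720282]
ring ext [[409. 339.]
 [467. 308.]
 [487. 245.]
 [452. 184.]
 [381. 167.]
 [320. 205.]
 [307. 271.]
 [345. 325.]]
d cm [ 0.05 -0.09  3.21] spin -0.03 t 11.35
```

View pics/w5.png

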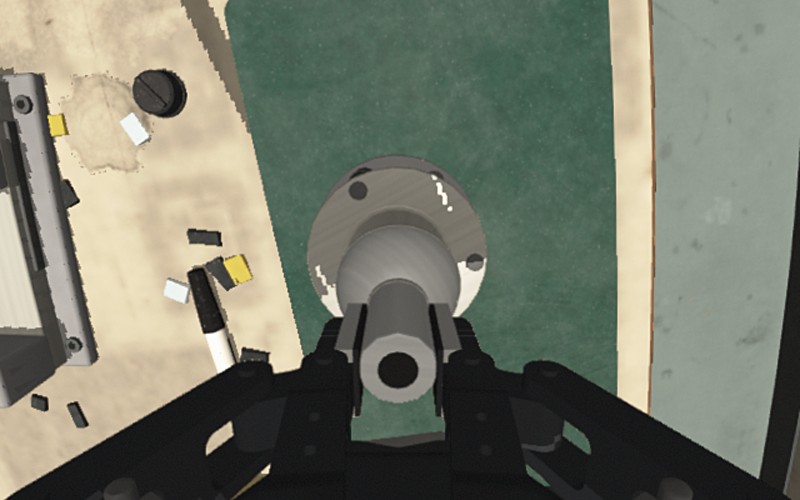

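The ring outline (left 307, right 487) matches the projection, with the ball centred over it at about x = 398. Lowering.

drive_tool([
  {"grip": -1, "tx": 0, "ty": -0.05, "tz": 1, "spin": 0},
  {"grip": -1, "tx": 0, "ty": -0.05, "tz": 2, "spin": 0},
  {"grip": -1, "tx": 0, "ty": -0.05, "tz": 2.8, "spin": 0},
  {"grip": -1, "tx": 0, "ty": -0.05, "tz": 3.2, "spin": 0},
  {"grip": -1, "tx": 0, "ty": -0.05, "tz": 3.2, "spin": 0},
  {"grip": -1, "tx": 0, "ty": -0.05, "tz": 3.2, "spin": 0},
], newtons=100)

```text
time: 11.95
tcp_pos: [0.5662, 0.2207, 0.1348]
orientation: [[-0.988, 0.154, 0.003], [0.154, 0.988, 0.0], [-0.003, 0.001, -1.0]]
ft_force: [1.2, -1.2, 2.8]
finger_gap: 0.257
grasp_force: 98.6
```

drive_tool([
  {"grip": -1, "tx": 0, "ty": 0, "tz": 0.4, "spin": 0},
  {"grip": -1, "tx": 0, "ty": 0, "tz": 0.8, "spin": 0},
  {"grip": -1, "tx": 0, "ty": 0, "tz": 1.2, "spin": 0},
  {"grip": -1, "tx": 0, "ty": 0, "tz": 1.6, "spin": 0},
  {"grip": -1, "tx": 0, "ty": 0, "tz": 1.6, "spin": 0},
  {"grip": -1, "tx": 0, "ty": 0, "tz": 1.6, "spin": 0},
], newtons=100)

```text
time: 12.55
tcp_pos: [0.5664, 0.2208, 0.1193]
orientation: [[-0.988, 0.154, 0.004], [0.154, 0.988, 0.001], [-0.004, 0.001, -1.0]]
ft_force: [0.7, -2.5, 7.0]
finger_gap: 0.257
grasp_force: 98.8
```

drive_tool([
  {"grip": -1, "tx": 0, "ty": 0, "tz": 0.2, "spin": 0},
  {"grip": -1, "tx": 0, "ty": 0, "tz": 0.4, "spin": 0},
  {"grip": -1, "tx": 0, "ty": 0, "tz": 0.5, "spin": 0},
  {"grip": -1, "tx": 0, "ty": 0, "tz": 0.5, "spin": 0},
  {"grip": -1, "tx": 0, "ty": 0, "tz": 0.5, "spin": 0},
])

```text
time: 13.05
tcp_pos: [0.5665, 0.2207, 0.1154]
orientation: [[-0.988, 0.154, 0.005], [0.154, 0.988, 0.001], [-0.004, 0.001, -1.0]]
ft_force: [-0.0, -2.6, 10.7]
finger_gap: 0.251
grasp_force: 99.7
```

drive_tool([
  {"grip": -1, "tx": 0, "ty": 0, "tz": 0.15, "spin": 0},
  {"grip": -1, "tx": 0, "ty": 0, "tz": 0.25, "spin": 0},
  {"grip": -1, "tx": 0, "ty": 0, "tz": 0.25, "spin": 0},
  {"grip": -1, "tx": 0, "ty": 0, "tz": 0.25, "spin": 0},
])

```text
time: 13.45
tcp_pos: [0.5668, 0.2208, 0.1153]
orientation: [[-0.988, 0.153, 0.006], [0.153, 0.988, 0.001], [-0.006, 0.002, -1.0]]
ft_force: [-2.4, -3.1, 18.8]
finger_gap: 0.252
grasp_force: 100.6
```

Run:
```python
from h import *
i=vision.get_image('scene');w=vision.get_image('wrist');s=read_state()
print(s['time'],s['tcp_pos'],s['ft_force'],s['grasp_force'])
a=i['pixels'][200:300,180:300];b=w['pixels'][80:300,200:440]
a=cv2.resize(a,(480,400),interpolation=2);b=cv2.resize(b,(320,293))
o=np.zeros((400,800,3),np.uint8);o[:,:480]=a;o[:293,480:]=b
cv2.imwrite('pics/fin.png',o[...,::-1])
```

```text
13.55 [0.56677178 0.22076008 0.11529713] [-2.0446832  -2.51919413 19.03005245] 100.58094263076782
```

View pics/fin.png

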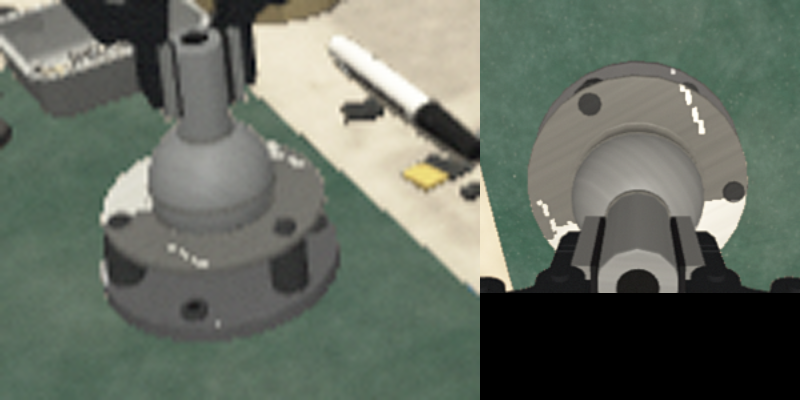

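The view shows the ring down on its three posts, with the bulb upright and centred in it at about (210,190). The force rose to 19 N with no further travel, so it is at the stop.

```bash
python3 -c "
from station import ticket; print(ticket.finish_job())"
```

```text
the job is handed in; nothing more can be done
None
```

The job is handed in at about 13.6 s; no verdict was returned. The jaw is fully open, and the bulb is upright in the cradle, still gripped at 100 N and held with the ring against its stop (about 19 N at the wrist).

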